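# Move the hand rest one hole along its rail

## Robot

A 7-joint arm with a two-finger parallel gripper is mounted at the origin on the work surface. World frame = base frame: x ahead of the robot, y to its left, z up, the work surface at z = 0. Lengths are in m, angles in rad, forces in N, time in s.
With the tool pointing down it reaches from about 0.4 to 0.85 m from the base axis. Payload 4.5 kg.
Tool frame: the origin (TCP) lies midway between the tips of the shut fingers; the grasp point (between the pads) lies 19 mm behind it; z points along the fingers, y is the direction in which the jaws open and shut (so a half turn about z gives the same grasp; the last joint's range is limited). The gripper opens to 88 mm and grips with 3 to 60 N. Pads are 18 mm wide; open, the fingers measure 123 mm over their backs; the gripper's body (75 mm by 187 mm) begins 45 mm behind the grasp point.
Start: joints at [-1.243, 0.689, -0.195, 1.565, 0.157, 0.902, -0.215], TCP at [0.181, 0.598, 0.239] pointing down, gripper open.
Joint ranges: [-3.01, 3.01], [-0.46, 2.08], [-1.47, 1.51], [0.13, 2.56], [-1, 4.14], [0.04, 2.09], [-2.66, 2.66]. Speed limits (rad/s): [2.57, 2.57, 3.14, 3.14, 3.14, 3.14, 3.14].

## Interface

Orientations are given as a unit quaternion [x, y, z, w].
In Python, from plant import r gives the robot as it stands. The module is installed in compiled form; this text tells all that it offers.
- The arm moves only by the tool carry_out, never from a script. Its argument "commands" is a list of rows, each a list of 6 numbers: the shift along the tool's x, y, z in m, then the turn, a rotation vector about the tool's x, y, z in degrees. In form: [[dx, dy, dz, wx, wy, wz], ...]. A call has 1 to 12 rows; each row is the pose to reach, as a shift and turn from the pose commanded when the call began, along the tool's axes at that moment; what a row does not reach only later rows make up. A row lasts 1/10 s, in which the tool goes at most 50 mm and 8.59 degrees, less where a joint would pass 70% of its speed; a pose out of reach is approached as far as the arm can. A call with a gripper value outside its range is refused whole. "fingers" is the closure in counts, from 0 (fully open) to 255 (shut), set as the call begins (left out, the last holds). The fingers move at their own pace and stop on an object; "grip_force" is the grip in N (left out, the last holds). Time passes only in rows, so rows that repeat a pose let the fingers close. It gives the time, the measured TCP pose, the force and the opening at its end, in the units of the state.
- r.get_state(): the state, without advancing time (a new reading comes with each control period).
- r.snapshot(name): name is "side" or "top"; returns a dict with "img" (384x512x3 uint8, blue, green, red), "intrinsics" (3x3 intrinsics, pixels), "k1" (the pictures are not rectified: a ray, as slopes to the right and down, at radius r is drawn at 1 + k1 r^2 times it, then the intrinsics apply), "extrinsics" (4x4, takes a point from camera to world coordinates). Camera axes: x right, y down, z forward; pixel columns grow to the right and rows downward; lengths in m; the calibration is good to about 2 mm. A picture is of the moment at which its call begins. There is no depth.
- r.finish_job(): hands the job in, once; it reports no verdict.
Trained networks look in a picture, given as the dict that the camera call returned (one of the last four; its "shot" number tells which), for a name from the list of things; names that differ only in an ending like _2 or _b are one class to them, and where a whole thing is asked for, a point or a joint stands for the part that bears it (a point fixed in the world has none). Each returns a list of dicts, best first, with "p" (0 to 1); they miss things now and then, are a little off and sometimes report something else, mostly with a low value. They report only what shows in the picture. A call takes as long as a camera call. They do not tell look-alikes from the thing itself.
- r.spot_in(picture, label): "xyz" ([x, y, z] in m, in world coordinates, good to about 4 mm: the middle of the surface that is visible of it).
- r.spot_point(picture, label): "xyz" ([x, y, z] in m, in world coordinates, good to about 4 mm: a listed point, or the origin of a listed thing).
The state is a dict: "clock": time; "q": joint angles; "qd": joint speeds; "joint_torque": joint torques, N m; "tool_pos": TCP position; "eef_rot": TCP orientation; "contact_force": force on the tool from outside, world axes, zero at the start; "moment": the same for the moment, N m; "opening": opening from 0.0 (shut) to 1.0 (fully open).
Only numpy, scipy, OpenCV 4.12 (cv2) and the standard library are available. Lean on these libraries where they do the work, as an engineer would, in place of code of your own. Each camera call takes 0.05 s, during which the arm holds its last target.

## Task

Swing the catch lever on the hand-rest sleeve round until it stands square across the rail, then pull the plunger knob up and slide the sleeve to the very next hole, towards the round water pot. Let the pin drop fully home in that hole and finish still gripping the knob, keeping the pin in (do not let go at the end); the lever stays square and the things around stay where they are.

Things in the scene. Friction and masses are not known exactly. Their poses are not given: they have to be found in the camera images.
- rail: Drawing board fixed to the desk, 360 x 390 x 12 mm. Along its edge nearest the robot runs a fixed bare-aluminium square tube, 28 mm wide, 340 mm long, top 40 mm above the desk. Origin: on the desk under the tube's middle; y runs along the tube, x away from the robot over the paper. Tube top: 7 pin holes, 11 mm long, every 40 mm along y from -120 to +120 mm (some under the sleeve). Yaw varies.
- sleeve (a joint): Dark steel sleeve astride the tube: 105 mm long (knob axis -36 to +68 mm), 52 mm wide, top 52 mm above the desk, with a wooden hand-rest bar 38 mm wide reaching 285 mm over the paper. Value: slide along the tube's +y in m; 0 = start, pin in the middle hole; next holes at +0.040 and -0.040; stops at +-0.095. Friction 2.5 N. Locked while the pin is in a hole (play 1.5 mm).
- plunger (a joint): Spring-loaded lock plunger in the sleeve, vertical, knob on top. Value: lift in m; 0 = pin fully down in a hole, 0.018 = top stop. The 8 mm round-ended pin reaches 10 mm below the tube's top: lift 13 to 16 mm to slide freely; lowered between holes it rests at about 0.010. The spring pushes down, 3.5 N at 0, 8 N at the top. The catch lever over its collar blocks lifting beyond about 3 mm.
- knob: The plunger's black knob, an upright cylinder 28 mm across, 30 mm high, over the middle of the tube and over the pin. Origin: centre of its underside, 84 mm above the desk when the pin is down (grip 15 to 20 mm above it). Its y axis is the tube's y. Moves with sleeve and plunger.
- lever (a joint): Flat steel catch lever on the sleeve, on a vertical pivot 50 mm to the +y side of the knob's axis. Value in rad, 0 to 2.1: 0 = along the tube, its 42 mm tail over the plunger's collar, handle end to +y; growing = anticlockwise from above, handle end towards the robot; 1.57 = square across the tube. Starts at 0 to 0.2, clears the collar from 0.5. Stays where left (friction 0.06 N m).
- lever_post (a point): A point on the axis of the upright round steel post (12 mm across) at the lever's handle end, 70 mm from the pivot; the post stands from 79 to 122 mm above the desk and the point is 102 mm above it.
- lever_hinge (a point): The lever's vertical pivot axis, at the lever's height (75 mm above the desk).
- water_pot: The round water pot: white ceramic, open, 110 mm across and 75 mm high, with a cross partition inside; loose, standing on the desk beyond one end of the tube, about 270 mm from its middle, at either end. It shows which way to go. Origin: centre of its underside.
- dish_stack: A stack of three shallow white dishes, as one piece, 92 mm across and 36 mm high, loose on the desk beyond the other end of the tube. Origin: centre of the underside. Leave it alone.
- ink_jar: A small glass ink jar 48 mm across and 55 mm high, loose, on the board at the -y side of the hand-rest bar. Origin: centre of the underside. Leave it alone.
- paint_dish: A small white bowl 72 mm across and 20 mm high, loose, on the board at the +y side of the bar. Origin: centre of the underside. Leave it alone.
- eraser: A white eraser 45 x 22 x 13 mm, loose on the desk on the robot's side of the tube. Origin: centre of the underside. Leave it alone.
- ink_stick: A black ink stick 70 x 18 x 10 mm, loose on the desk on the robot's side of the tube, +y half. Origin: centre of the underside. Leave it alone.
Mind the look-alikes: they are no part of the job. What is shaped like the water_pot but pink or yellow is not meant.

How it is judged:
By the outcome, as a careful person would: the job done as asked, in the order asked, and still so for the second after the job is handed in, while the arm keeps its last pose, push and grip.
It also fails if it takes over 45 s, if anything falls off the work surface, if the arm or the gripper's body presses on something with over 40 N, if the wrist force passes 120 N, or if a joint passes its speed limit or range.

## Working session

There is one attempt and no reset: what is moved stays moved. The work goes in short steps, Python scripts to look and compute and a tool call to move; the robot and the scene stay as the last step left them, time stands still between calls to the robot, and variables do not carry over. Pictures are saved under pics/ and viewed, and the job is handed in when it is done.

Besides the shell and the picture viewer there is one more tool, called after "Emit:" by a JSON object that holds its "fn" and its "kwargs". carry_out: Moves the arm, as the interface text tells. Its arguments: {"type":"object","properties":{"commands":{"type":"array","items":{"type":"array","items":{"type":"number"}}},"fingers":{"type":"number"},"grip_force":{"type":"number"}},"required":["commands"]}

```bash
mkdir -p pics; ls
python3 - <<'E'
from plant import r
import cv2
s=r.get_state()
for k in ("clock","tool_pos","eef_rot","contact_force","opening"): print(k,s[k])
for n in ("top","side"):
    p=r.snapshot(n); cv2.imwrite(f"pics/a_{n}.png",p["img"])
    print(n,p["intrinsics"],p["k1"],p["extrinsics"],p["shot"])
    for l in ("knob","lever_post","lever_hinge","rail","water_pot","dish_stack","ink_jar","paint_dish","eraser","ink_stick"):
        for d in r.spot_point(p,l)[:3]: print(l,[round(float(v),4) for v in d["xyz"]],round(float(d["p"]),2))
E
```

```text
pics
clock 0.0
tool_pos [0.18085052 0.59762433 0.23790245]
eef_rot [ 1.46319362e-01  9.89236999e-01 -8.94022580e-04 -7.50460019e-05]
contact_force [-0.36598444 -0.30999909 -0.76023591]
opening 1.0003445707344845
top [[473.79021854   0.         256.43311244]
 [  0.         473.79021854 189.70346718]
 [  0.           0.           1.        ]] -0.052730710657545914 [[ 0.02530047 -0.98998888  0.1388593   0.3877485 ]
 [-0.99956238 -0.02718201 -0.01167001  0.03945371]
 [ 0.01532766 -0.13850327 -0.99024336  1.29044502]
 [ 0.          0.          0.          1.        ]] 1
knob [0.5692, -0.0752, 0.0861] 0.4
lever_post [0.5202, 0.0384, 0.103] 0.6
lever_hinge [0.5538, -0.0244, 0.0812] 0.73
rail [0.5695, -0.0703, 0.0036] 0.76
rail [0.5516, -0.0241, 0.0793] 0.4
water_pot [0.5055, 0.2044, 0.0011] 0.92
water_pot [0.5124, 0.37, 0.0017] 0.84
water_pot [0.3306, 0.2963, -0.0] 0.73
dish_stack [0.6483, -0.3483, 0.0008] 0.84
ink_jar [0.5664, -0.0721, -0.0007] 0.72
ink_jar [0.7099, -0.1628, 0.0078] 0.56
paint_dish [0.6099, 0.0761, 0.0152] 0.68
eraser [0.5156, -0.1796, 0.0029] 0.46
ink_stick [0.4567, 0.007
[... 262 characters left out ...]
52080143]
 [-0.02351383 -0.8137737  -0.580706    0.63494666]
 [ 0.          0.          0.          1.        ]] 2
knob [0.6138, 0.0789, 0.0136] 0.72
knob [0.5693, -0.0739, 0.0863] 0.57
lever_post [0.5239, 0.0396, 0.1039] 0.58
lever_hinge [0.5513, -0.0255, 0.0796] 0.67
rail [0.5672, -0.0752, -0.0023] 0.89
water_pot [0.5052, 0.2037, 0.0029] 0.95
water_pot [0.335, 0.3004, -0.0009] 0.75
water_pot [0.3353, 0.1365, 0.001] 0.72
dish_stack [0.6421, -0.3449, 0.0026] 0.96
ink_jar [0.7103, -0.1593, 0.0109] 0.96
ink_jar [0.5219, 0.0396, 0.1028] 0.27
paint_dish [0.6146, 0.0808, 0.0175] 0.83
eraser [0.5128, -0.184, -0.0019] 0.77
eraser [0.502, 0.2027, 0.0024] 0.31
ink_stick [0.4605, 0.0063, -0.0024] 0.66
```

View pics/a_top.png

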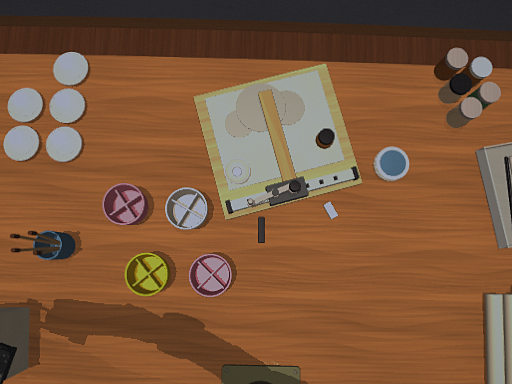

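View pics/a_side.png

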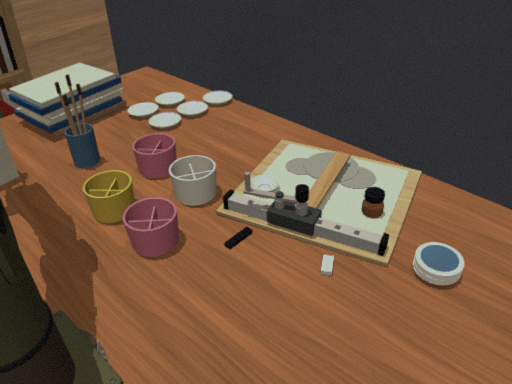

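```bash
cat > h.py <<'E'
import numpy as np, cv2
def ray(p,u,v):
    K=p["intrinsics"];xd=np.array([(u-K[0,2])/K[0,0],(v-K[1,2])/K[1,1]]);x=xd.copy()
    for _ in range(20): x=xd/(1+p["k1"]*(x@x))
    E=p["extrinsics"];return E[:3,3],E[:3,:3]@np.array([x[0],x[1],1])
def onz(p,u,v,z):
    o,d=ray(p,u,v);return o+d*(z-o[2])/d[2]
def proj(p,X):
    E=p["extrinsics"];c=E[:3,:3].T@(np.asarray(X)-E[:3,3]);x=c[:2]/c[2];x=x*(1+p["k1"]*(x@x));K=p["intrinsics"]
    return np.array([K[0,0]*x[0]+K[0,2],K[1,1]*x[1]+K[1,2]])
def crop(p,u0,v0,u1,v1,f,name):
    cv2.imwrite(name,cv2.resize(p["img"][v0:v1,u0:u1],None,fx=f,fy=f,interpolation=cv2.INTER_CUBIC))
E
python3 - <<'E'
from plant import r
from h import *
p=r.snapshot("top"); crop(p,200,150,380,250,4,"pics/b_top.png")
p=r.snapshot("side"); crop(p,215,140,405,270,4,"pics/b_side.png")
E
```

```text
(no output)
```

View pics/b_top.png

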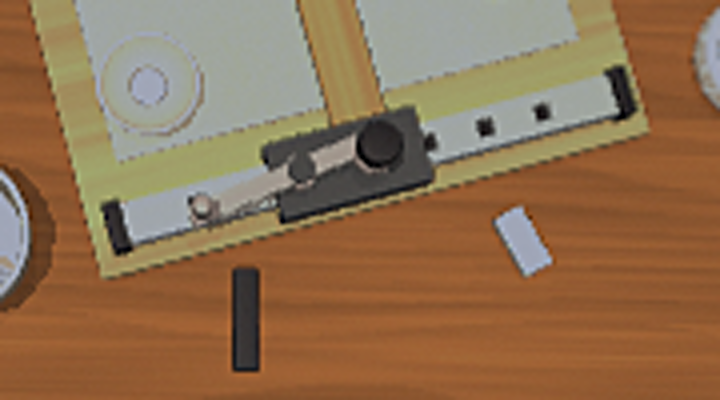

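View pics/b_side.png

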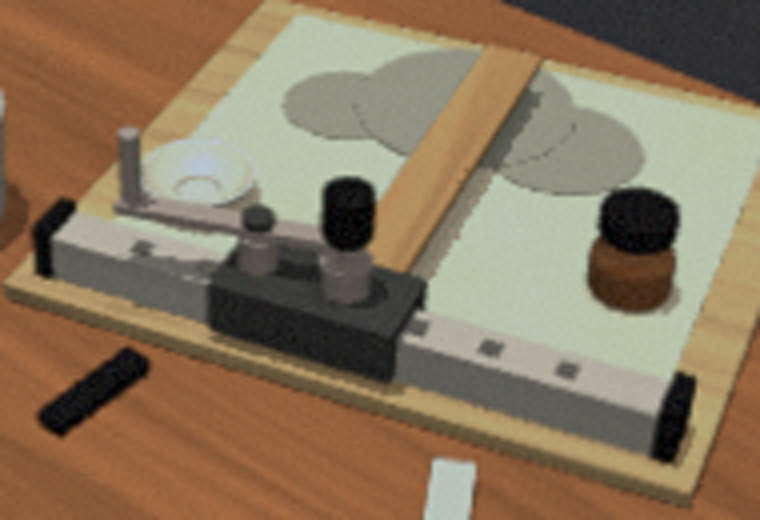

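Run:
```python
from plant import r
from h import *
t=r.snapshot("top"); s=r.snapshot("side")
T=lambda u,v,z:onz(t,200+u/4-.4,150+v/4-.4,z).round(4)
S=lambda u,v,z:onz(s,215+u/4-.4,140+v/4-.4,z).round(4)
print("holes top",[T(*a,.04)[:2] for a in((429,143),(485,126),(542,111))])
print("holes side",[S(*a,.04)[:2] for a in((418,326),(490,347),(567,369),(143,248))])
print("knob",T(381,141,.114),S(349,192,.114))
print("post",T(203,204,.122),S(129,134,.122))
print("hinge cap",T(301,168,.09))
# front edge endpoints of tube
a=T(123,243,.026)-T(622,117,.026)
print("ends yaw",np.degrees(np.arctan2(-a[0],a[1])))
for n,p in(("t",t),("s",s)):
  for l in ("knob","lever_post","lever_hinge","rail"):
    d=r.spot_point(p,l)[0];print(n,l,np.round(d["xyz"],4),round(d["p"],2))
```

```text
holes top [array([ 0.5786, -0.1098]), array([ 0.5911, -0.1473]), array([ 0.6024, -0.1857])]
holes side [array([ 0.5794, -0.1111]), array([ 0.5904, -0.1487]), array([ 0.602 , -0.1876]), array([0.5327, 0.0422])]
knob [ 0.5677 -0.0707  0.114 ] [ 0.5663 -0.0727  0.114 ]
post [0.5239 0.0401 0.122 ] [0.5224 0.0383 0.122 ]
hinge cap [ 0.5525 -0.0219  0.09  ]
ends yaw 15.77628917605402
t knob [ 0.5686 -0.072   0.0832] 0.48
t lever_post [0.5239 0.035  0.1015] 0.67
t lever_hinge [ 0.5518 -0.0247  0.0799] 0.75
t rail [ 5.673e-01 -7.360e-02  2.000e-04] 0.97
s knob [ 0.5677 -0.0755  0.0859] 0.71
s lever_post [0.5236 0.0387 0.1028] 0.8
s lever_hinge [ 0.5534 -0.0245  0.0783] 0.65
s rail [ 0.5687 -0.073  -0.0037] 0.7
```

Emit:
{"fn": "carry_out", "kwargs": {"commands": [[-0.012, -0.011, 0, 0, 0, 1], [-0.036, -0.032, 0, 0, 0, 3], [-0.06, -0.053, 0, 0, 0, 5], [-0.085, -0.075, 0, 0, 0, 7], [-0.11, -0.098, 0, 0, 0, 9], [-0.135, -0.12, 0, 0, 0, 11], [-0.16, -0.142, 0, 0, 0, 13], [-0.185, -0.165, 0, 0, 0, 15], [-0.21, -0.187, 0, 0, 0, 17], [-0.235, -0.209, 0, 0, 0, 19], [-0.26, -0.231, 0, 0, 0, 21], [-0.285, -0.254, 0, 0, 0, 23]], "fingers": 120, "grip_force": 8}}

```text
clock: 2.9
tool_pos: [0.381, 0.2717, 0.2389]
eef_rot: [0.341, 0.94, 0.0, 0.0]
contact_force: [0.7, 0.4, -0.2]
opening: 0.529
```

```bash
cat >> h.py <<'E'
def rel(s,x,y,z,phi):
    """shift (tool axes) and wz turn from state's pose to TCP x,y,z with jaw axis at world angle phi (deg)"""
    from scipy.spatial.transform import Rotation as Ro
    R=Ro.from_quat(s["eef_rot"]).as_matrix(); d=R.T@(np.array([x,y,z])-s["tool_pos"])
    ph=np.degrees(np.arctan2(R[1,1],R[0,1])); w=(ph-phi+90)%180-90
    return np.round(np.r_[d,w],4),round(ph,2)
O=np.array([.5675,-.072]);YAW=np.radians(16.7);ey=np.array([-np.sin(YAW),np.cos(YAW)]);ex=np.array([np.cos(YAW),np.sin(YAW)])
H=O+.05*ey
def post(a): return H+.07*(np.cos(a)*ey-np.sin(a)*ex)
E
python3 - <<'E'
from plant import r
from h import *
s=r.get_state(); print(H,post(.154),post(1.57)); print(rel(s,.523,.039,.16,25.5),rel(s,.523,.039,.091,25.5))
E
```

```text
[ 0.55313197 -0.02410888] [0.52297023 0.0390597 ] [ 0.4860684  -0.04417071]
(array([-0.2582, -0.0875,  0.0789, 24.599 ]), np.float64(50.1)) (array([-0.2582, -0.0875,  0.1479, 24.599 ]), np.float64(50.1))
```

Emit:
{"fn": "carry_out", "kwargs": {"commands": [[-0.025, -0.008, 0.01, 0, 0, 2], [-0.055, -0.019, 0.02, 0, 0, 5], [-0.09, -0.03, 0.035, 0, 0, 8], [-0.125, -0.042, 0.045, 0, 0, 12], [-0.16, -0.054, 0.055, 0, 0, 15], [-0.195, -0.066, 0.06, 0, 0, 18], [-0.225, -0.076, 0.065, 0, 0, 21], [-0.248, -0.084, 0.07, 0, 0, 23.5], [-0.256, -0.087, 0.075, 0, 0, 24.6], [-0.258, -0.0875, 0.08, 0, 0, 24.6], [-0.258, -0.0875, 0.085, 0, 0, 24.6], [-0.258, -0.0875, 0.085, 0, 0, 24.6]]}}

```text
clock: 4.1
tool_pos: [0.5211, 0.0419, 0.1531]
eef_rot: [0.532, 0.847, -0.0, -0.001]
contact_force: [-0.6, 0.1, -0.2]
opening: 0.531
```

Run:
```python
from plant import r
from h import *
p=r.snapshot("side"); crop(p,205,100,405,250,4,"pics/c_side.png")
s=r.get_state(); print(s["tool_pos"],s["opening"],proj(p,s["tool_pos"]),proj(p,[.523,.039,.122])); print(rel(s,.523,.039,.091,25.5))
```

```text
[0.52142366 0.0418328  0.15342807] 0.5300425370198821 [244.69478043 159.81290352] [246.82527609 172.85679481]
(array([-3.300e-03,  2.000e-04,  6.240e-02,  2.352e-01]), np.float64(25.74))
```

View pics/c_side.png

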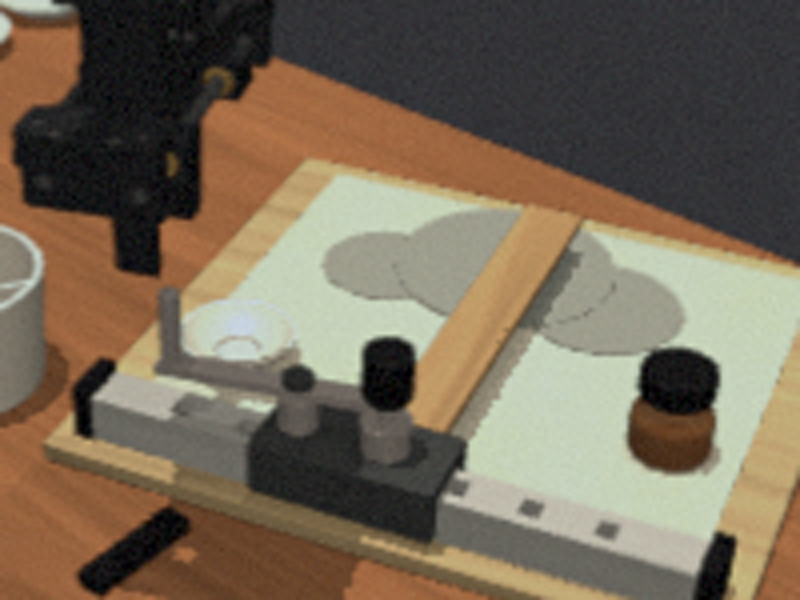

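Emit:
{"fn": "carry_out", "kwargs": {"commands": [[-0.003, 0, 0.01, 0, 0, 0], [-0.003, 0, 0.025, 0, 0, 0], [-0.003, 0, 0.04, 0, 0, 0], [-0.003, 0, 0.052, 0, 0, 0], [-0.003, 0, 0.06, 0, 0, 0], [-0.003, 0, 0.062, 0, 0, 0], [-0.003, 0, 0.062, 0, 0, 0]]}}

```text
clock: 4.85
tool_pos: [0.5236, 0.0375, 0.0915]
eef_rot: [0.533, 0.846, -0.0, -0.0]
contact_force: [-0.6, -0.0, -0.2]
opening: 0.529
```

Emit:
{"fn": "carry_out", "kwargs": {"commands": [[0, 0, 0, 0, 0, 0], [0, 0, 0, 0, 0, 0], [0, 0, 0, 0, 0, 0], [0, 0, 0, 0, 0, 0], [0, 0, 0, 0, 0, 0], [0, 0, 0, 0, 0, 0], [0, 0, 0, 0, 0, 0], [0, 0, 0, 0, 0, 0]], "fingers": 255, "grip_force": 8}}

```text
clock: 5.65
tool_pos: [0.5237, 0.0375, 0.0918]
eef_rot: [0.533, 0.846, 0.0, 0.0]
contact_force: [0.1, -0.2, 1.2]
opening: 0.134
```

Run:
```python
from plant import r
from h import *
p=r.snapshot("side"); crop(p,205,100,405,250,4,"pics/d_side.png")
s=r.get_state(); print(s["clock"],s["tool_pos"],s["opening"]*88,s["contact_force"],s["moment"])
for a in (.154,.55,.95,1.3,1.57): 
    P=post(a); print(a,rel(s,*P,.091,16.7+np.degrees(a)))
```

```text
5.7 [0.5237352  0.03751202 0.09182791] 11.527709998888705 [ 0.03390923 -0.0109323   2.44463322] [0.00933774 0.0094292  0.03921643]
0.154 (array([ 0.0017, -0.    ,  0.0008,  0.0469]), np.float64(25.57))
0.55 (array([-3.70000e-03, -2.70000e-02,  8.00000e-04, -2.26422e+01]), np.float64(25.57))
0.95 (array([-1.93000e-02, -5.01000e-02,  8.00000e-04, -4.55605e+01]), np.float64(25.57))
1.3 (array([-3.9400e-02, -6.3800e-02,  8.0000e-04, -6.5614e+01]), np.float64(25.57))
1.57 (array([-5.74000e-02, -6.92000e-02,  8.00000e-04, -8.10839e+01]), np.float64(25.57))
```

View pics/d_side.png

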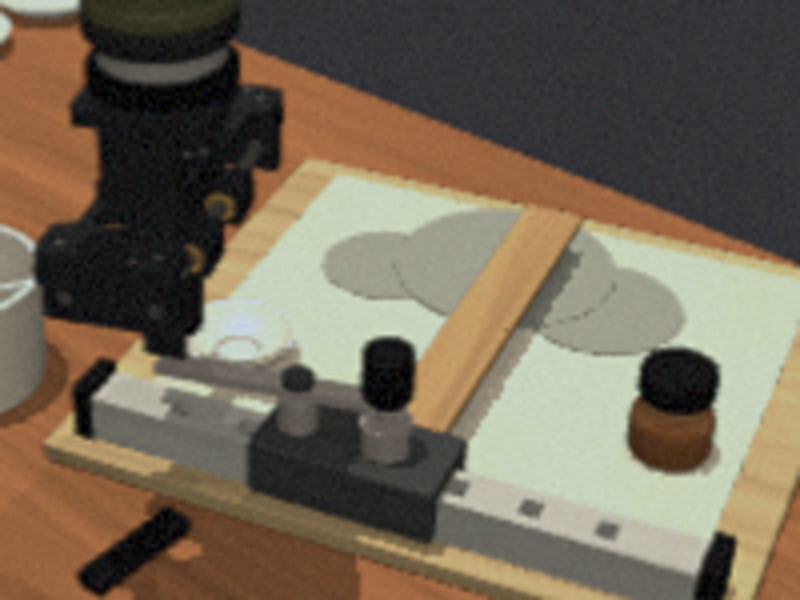

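```bash
python3 -c "
import numpy as np
for D in (2,5,8.5,12,16,20,24,28,32,36,39,41):
    a=np.radians(D);print([round(-.0685*(1-np.cos(a)),4),round(-.0685*np.sin(a),4),0,0,0,-D],end=', ')"
```

```text
[np.float64(-0.0), np.float64(-0.0024), 0, 0, 0, -2], [np.float64(-0.0003), np.float64(-0.006), 0, 0, 0, -5], [np.float64(-0.0008), np.float64(-0.0101), 0, 0, 0, -8.5], [np.float64(-0.0015), np.float64(-0.0142), 0, 0, 0, -12], [np.float64(-0.0027), np.float64(-0.0189), 0, 0, 0, -16], [np.float64(-0.0041), np.float64(-0.0234), 0, 0, 0, -20], [np.float64(-0.0059), np.float64(-0.0279), 0, 0, 0, -24], [np.float64(-0.008), np.float64(-0.0322), 0, 0, 0, -28], [np.float64(-0.0104), np.float64(-0.0363), 0, 0, 0, -32], [np.float64(-0.0131), np.float64(-0.0403), 0, 0, 0, -36], [np.float64(-0.0153), np.float64(-0.0431), 0, 0, 0, -39], [np.float64(-0.0168), np.float64(-0.0449), 0, 0, 0, -41],
```

Emit:
{"fn": "carry_out", "kwargs": {"commands": [[0, -0.0024, 0, 0, 0, -2], [-0.0003, -0.006, 0, 0, 0, -5], [-0.0008, -0.0101, 0, 0, 0, -8.5], [-0.0015, -0.0142, 0, 0, 0, -12], [-0.0027, -0.0189, 0, 0, 0, -16], [-0.0041, -0.0234, 0, 0, 0, -20], [-0.0059, -0.0279, 0, 0, 0, -24], [-0.008, -0.0322, 0, 0, 0, -28], [-0.0104, -0.0363, 0, 0, 0, -32], [-0.0131, -0.0403, 0, 0, 0, -36], [-0.0153, -0.0431, 0, 0, 0, -39], [-0.0168, -0.0449, 0, 0, 0, -41]]}}

```text
clock: 6.9
tool_pos: [0.4901, 0.0031, 0.0918]
eef_rot: [0.201, 0.98, 0.0, -0.0]
contact_force: [-0.4, 2.1, 3.7]
opening: 0.13
```

Run:
```python
from plant import r
from h import *
s=r.get_state(); print(s["clock"],s["tool_pos"],s["opening"]*88,s["contact_force"],s["moment"])
d=np.array(s["tool_pos"][:2])-H; print(np.linalg.norm(d), "ang",np.degrees(np.arctan2(-d@ex,d@ey)), rel(s,.5,.5,.1,106.7))
```

```text
6.9 [0.49007889 0.0030971  0.09178274] 11.456246708394536 [-0.4398422   2.13246845  3.70476337] [0.27142515 0.06878992 0.0059895 ]
0.06867209044790372 ang 49.96090115816997 (array([ 1.87000e-01,  4.60500e-01, -7.90000e-03, -3.99425e+01]), np.float64(66.76))
```

Emit:
{"fn": "carry_out", "kwargs": {"commands": [[-0.0001, -0.0036, 0, 0, 0, -3], [-0.0005, -0.0083, 0, 0, 0, -7], [-0.0013, -0.0131, 0, 0, 0, -11], [-0.0023, -0.0177, 0, 0, 0, -15], [-0.0037, -0.0223, 0, 0, 0, -19], [-0.0055, -0.0268, 0, 0, 0, -23], [-0.0075, -0.0311, 0, 0, 0, -27], [-0.0098, -0.0353, 0, 0, 0, -31], [-0.0124, -0.0393, 0, 0, 0, -35], [-0.0145, -0.0422, 0, 0, 0, -38], [-0.016, -0.044, 0, 0, 0, -40], [-0.016, -0.044, 0, 0, 0, -40]]}}

```text
clock: 8.1
tool_pos: [0.4875, -0.0442, 0.0918]
eef_rot: [-0.144, 0.99, -0.0, -0.0]
contact_force: [-0.4, 0.0, 3.2]
opening: 0.13
```

Run:
```python
from plant import r
from h import *
p=r.snapshot("side"); crop(p,205,100,405,250,4,"pics/e_side.png")
p=r.snapshot("top"); crop(p,200,150,380,250,4,"pics/e_top.png")
s=r.get_state(); print(s["clock"],s["tool_pos"],s["opening"]*88,s["contact_force"],s["moment"],s["q"])
d=np.array(s["tool_pos"][:2])-H; print(np.linalg.norm(d), "ang",np.degrees(np.arctan2(-d@ex,d@ey)), rel(s,.5,.5,.1,106.7))
```

```text
8.2 [ 0.48743999 -0.04409777  0.09173806] 11.375195023268532 [-0.23141024 -0.30134663  3.82321726] [-0.04556945  0.09893285  0.06183814] [ 0.20988136  0.78926114 -0.34911555  2.0821365   0.70132679  0.38648849
  1.15422649]
0.06866580377263404 ang 90.22406430303772 (array([-0.1668,  0.518 , -0.0085, -0.1749]), np.float64(106.53))
```

View pics/e_side.png

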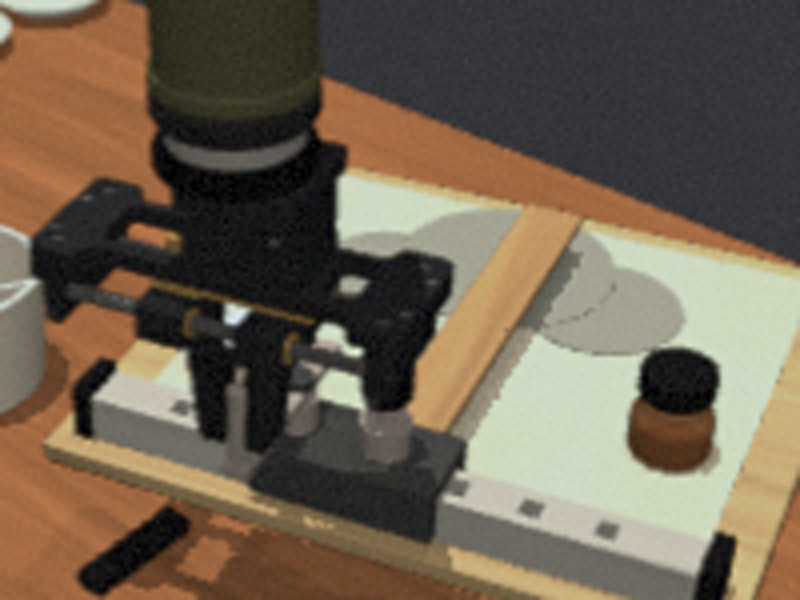

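View pics/e_top.png

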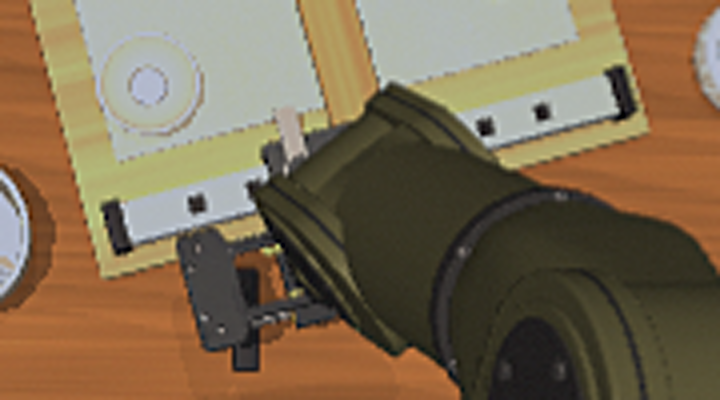

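Emit:
{"fn": "carry_out", "kwargs": {"commands": [[0, 0, 0, 0, 0, 0], [0, 0, 0, 0, 0, 0], [0, 0, 0, 0, 0, 0], [0, 0, 0, 0, 0, 0], [0, 0, -0.01, 0, 0, 0], [0, 0, -0.03, 0, 0, 0], [0, 0, -0.05, 0, 0, 0], [0, 0, -0.065, 0, 0, 0], [0, 0, -0.07, 0, 0, 0]], "fingers": 170}}

```text
clock: 9.1
tool_pos: [0.4883, -0.0438, 0.1636]
eef_rot: [-0.144, 0.99, -0.0, 0.001]
contact_force: [-0.4, 0.3, 0.3]
opening: 0.337
```

Run:
```python
from plant import r
from h import *
p=r.snapshot("side"); crop(p,205,100,405,250,4,"pics/f_side.png")
s=r.get_state(); print(s["clock"],s["tool_pos"],s["opening"]*88,s["contact_force"])
for l in ("lever_post","lever_hinge","knob"):
    for d in r.spot_point(p,l)[:2]:print(l,np.round(d["xyz"],4),round(d["p"],2))
print(rel(s,*O,.15,16.7),rel(s,*O,.15,106.7))
```

```text
9.15 [ 0.48827878 -0.04386766  0.16341271] 29.550002664193045 [ 0.38811137 -0.54082086 -0.13623538]
lever_post [ 0.4856 -0.0465  0.1037] 0.87
lever_hinge [ 0.5507 -0.0224  0.0774] 0.86
lever_hinge [0.6092 0.0808 0.0145] 0.68
knob [ 0.5701 -0.072   0.0853] 0.67
(array([-6.79000e-02, -4.95000e-02,  1.36000e-02,  8.98502e+01]), np.float64(106.55)) (array([-0.0679, -0.0495,  0.0136, -0.1498]), np.float64(106.55))
```

View pics/f_side.png

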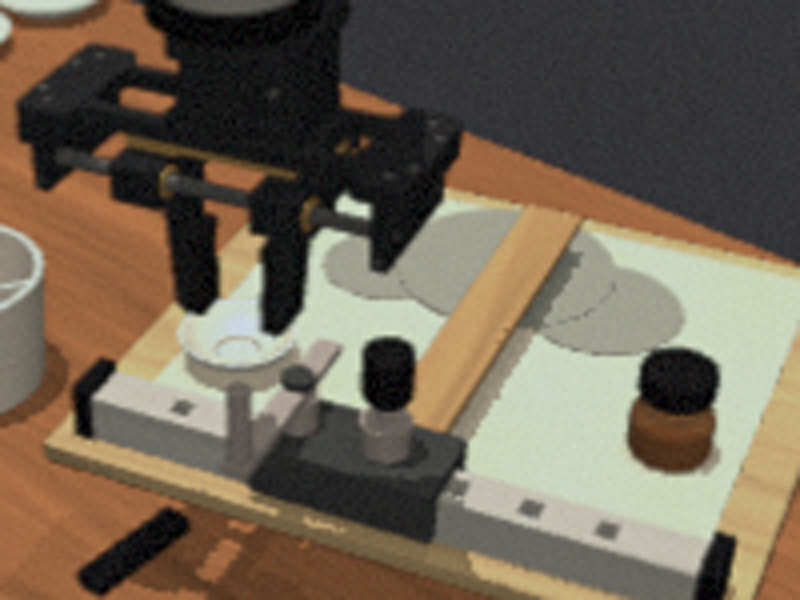

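Emit:
{"fn": "carry_out", "kwargs": {"commands": [[-0.003, -0.002, 0, 0, 0, 4], [-0.009, -0.006, 0, 0, 0, 11], [-0.016, -0.012, 0, 0, 0, 19], [-0.023, -0.017, 0, 0, 0, 27], [-0.03, -0.022, 0, 0, 0, 35], [-0.037, -0.027, 0, 0, 0, 43], [-0.044, -0.032, 0, 0, 0, 51], [-0.051, -0.037, 0, 0, 0, 59], [-0.058, -0.042, 0, 0, 0, 67], [-0.064, -0.047, 0.005, 0, 0, 75], [-0.068, -0.05, 0.01, 0, 0, 83], [-0.068, -0.05, 0.012, 0, 0, 90]], "fingers": 90}}

```text
clock: 10.5
tool_pos: [0.5668, -0.0725, 0.1482]
eef_rot: [0.6, 0.8, -0.001, -0.001]
contact_force: [-0.0, 0.3, -0.1]
opening: 0.649
```

Run:
```python
from plant import r
from h import *
p=r.snapshot("side"); crop(p,205,100,405,250,4,"pics/g_side.png")
s=r.get_state(); print(s["clock"],s["tool_pos"],s["opening"]*88,s["contact_force"],s["q"])
print(rel(s,.568,-.0725,.083,16.7))
```

```text
10.55 [ 0.56640652 -0.07213232  0.14809512] 57.09527212327403 [ 0.21974121 -0.00907861  0.75011045] [ 0.08503069  0.74111063 -0.06699588  1.81656401  0.08216984  0.58900737
  0.24721311]
(array([-0.0008,  0.0016,  0.0651, -0.6502]), np.float64(16.05))
```

View pics/g_side.png

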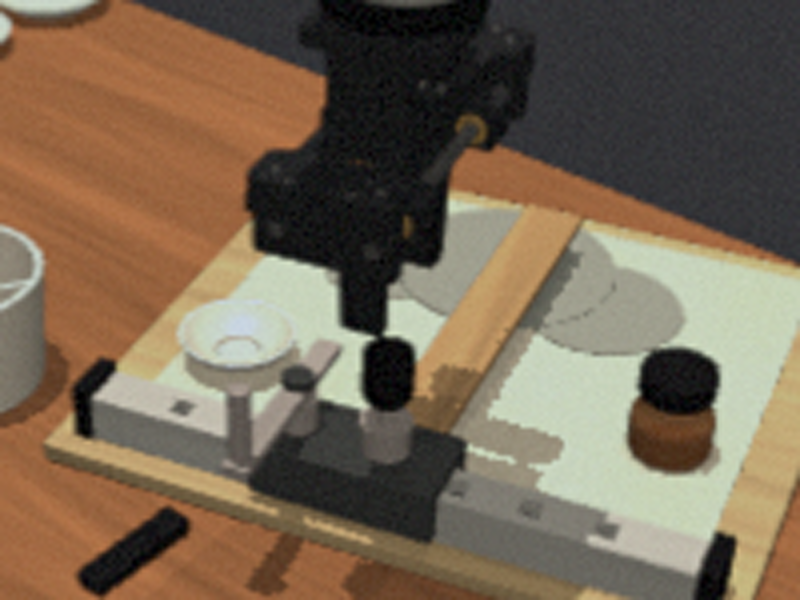

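Emit:
{"fn": "carry_out", "kwargs": {"commands": [[-0.001, 0.001, 0.01, 0, 0, -0.6], [-0.001, 0.0015, 0.025, 0, 0, -0.6], [-0.001, 0.0015, 0.04, 0, 0, -0.6], [-0.001, 0.0015, 0.053, 0, 0, -0.6], [-0.001, 0.0015, 0.062, 0, 0, -0.6], [-0.001, 0.0015, 0.065, 0, 0, -0.6], [-0.001, 0.0015, 0.065, 0, 0, -0.6]]}}

```text
clock: 11.25
tool_pos: [0.5684, -0.0729, 0.0842]
eef_rot: [0.593, 0.805, -0.0, -0.0]
contact_force: [0.3, -0.6, -0.3]
opening: 0.647
```

Run:
```python
from plant import r
from h import *
p=r.snapshot("side"); crop(p,205,100,405,250,4,"pics/h_side.png")
s=r.get_state(); print(s["clock"],s["tool_pos"],s["opening"]*88,s["contact_force"])
print(rel(s,.568,-.0725,.083,16.7))
```

```text
11.3 [ 0.56882025 -0.07292649  0.08474977] 57.12950487364235 [ 0.42853176 -0.43754608 -0.71807456]
(array([ 0.0006, -0.0007,  0.0017,  0.4921]), np.float64(17.19))
```

View pics/h_side.png

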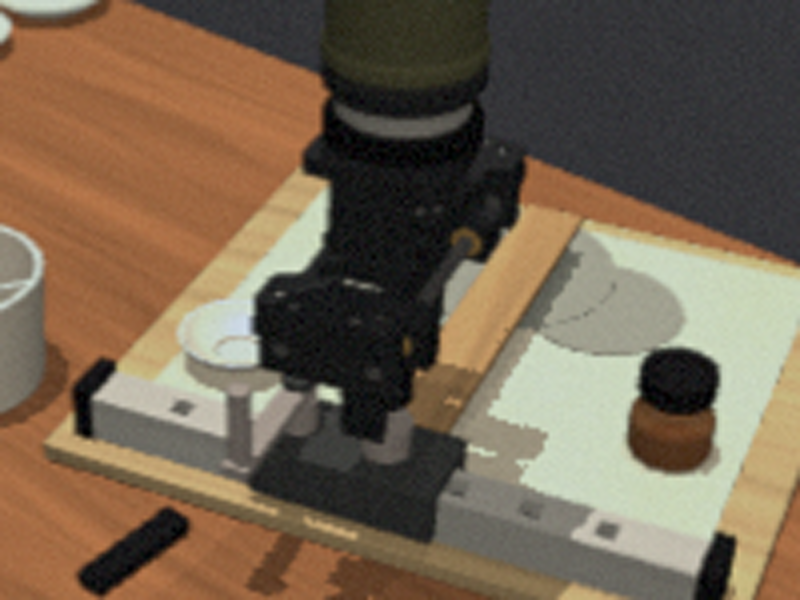

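Emit:
{"fn": "carry_out", "kwargs": {"commands": [[0, 0, 0, 0, 0, 0], [0, 0, 0, 0, 0, 0], [0, 0, 0, 0, 0, 0], [0, 0, 0, 0, 0, 0], [0, 0, 0, 0, 0, 0], [0, 0, 0, 0, 0, 0], [0, 0, 0, 0, 0, 0], [0, 0, 0, 0, 0, 0], [0, 0, 0, 0, 0, 0]], "fingers": 255, "grip_force": 40}}

```text
clock: 12.2
tool_pos: [0.5671, -0.0735, 0.0849]
eef_rot: [0.594, 0.805, -0.001, -0.001]
contact_force: [-4.1, -0.9, 5.0]
opening: 0.305
```

Run:
```python
from plant import r
from h import *
s=r.get_state(); print(s["clock"],s["tool_pos"],s["opening"]*88,s["contact_force"],s["moment"],rel(s,.568,-.0725,.083,16.7))
```

```text
12.2 [ 0.56712395 -0.07345935  0.08488715] 26.860427955283665 [-4.13009535 -0.93326995  4.97580783] [-0.31364549  1.01489734  0.01273416] (array([0.0007, 0.0011, 0.0019, 0.4398]), np.float64(17.14))
```

Emit:
{"fn": "carry_out", "kwargs": {"commands": [[0, -0.001, -0.003, 0, 0, 0], [0, -0.001, -0.006, 0, 0, 0], [0, -0.001, -0.009, 0, 0, 0], [0, -0.001, -0.012, 0, 0, 0], [0, -0.001, -0.0145, 0, 0, 0], [0, -0.001, -0.015, 0, 0, 0], [0, -0.001, -0.015, 0, 0, 0]]}}

```text
clock: 12.9
tool_pos: [0.567, -0.0734, 0.0995]
eef_rot: [0.594, 0.805, -0.001, -0.0]
contact_force: [-1.3, -2.6, -7.6]
opening: 0.307
```

Run:
```python
from plant import r
from h import *
p=r.snapshot("side"); crop(p,205,100,405,250,4,"pics/i_side.png")
s=r.get_state(); print(s["clock"],s["tool_pos"],s["opening"]*88,s["contact_force"],s["moment"],rel(s,.568,-.0725,.083,16.7))
```

```text
12.95 [ 0.56707288 -0.07339191  0.09943567] 26.993444164497504 [-1.39879628 -2.66713869 -8.11458016] [-0.4981175   0.6533168   0.02670678] (array([0.0006, 0.0012, 0.0164, 0.4579]), np.float64(17.16))
```

View pics/i_side.png

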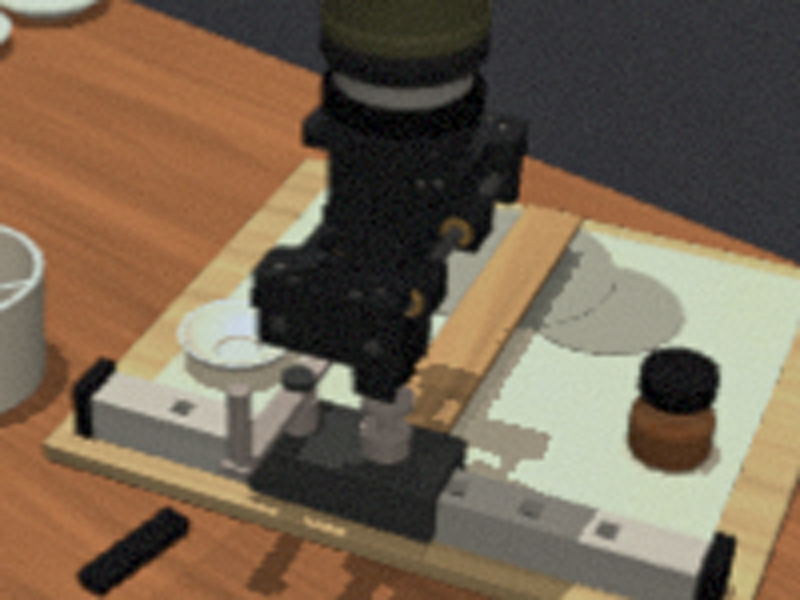

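Emit:
{"fn": "carry_out", "kwargs": {"commands": [[0.002, 0, 0, 0, 0, 0], [0.006, 0, 0, 0, 0, 0], [0.01, 0, 0, 0, 0, 0], [0.014, 0, 0, 0, 0, 0], [0.018, 0, 0, 0, 0, 0], [0.022, 0, 0, 0, 0, 0], [0.026, 0, 0, 0, 0, 0], [0.03, 0, 0, 0, 0, 0], [0.034, 0, 0, 0, 0, 0], [0.037, 0, 0, 0, 0, 0], [0.039, 0, 0, 0, 0, 0], [0.04, 0, 0, 0, 0, 0]]}}

```text
clock: 14.15
tool_pos: [0.5556, -0.0346, 0.0996]
eef_rot: [0.593, 0.805, -0.0, -0.0]
contact_force: [-3.5, -3.2, -8.1]
opening: 0.302
```

Run:
```python
from plant import r
from h import *
p=r.snapshot("side"); crop(p,205,100,405,250,4,"pics/j_side.png")
s=r.get_state(); print(s["clock"],s["tool_pos"],s["opening"]*88,s["contact_force"],s["moment"])
d=np.array(s["tool_pos"][:2])-[.5671,-.0734]; print("travel",d@ey,d@ex)
```

```text
14.2 [ 0.55552314 -0.03449268  0.09963035] 27.43666066912399 [-4.5721735  -3.63102657 -7.93189031] [-0.71744552  1.03494524 -0.00870441]
travel 0.04059303846342747 9.185560954178037e-05
```

View pics/j_side.png

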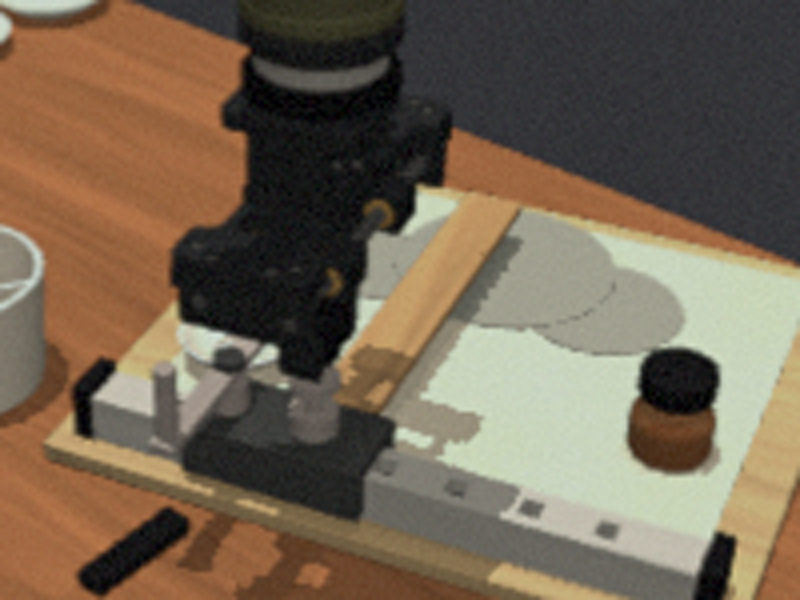

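Emit:
{"fn": "carry_out", "kwargs": {"commands": [[-0.0003, 0, 0.002, 0, 0, 0], [-0.0005, -0.0005, 0.004, 0, 0, 0], [-0.0005, -0.001, 0.006, 0, 0, 0], [-0.0005, -0.001, 0.008, 0, 0, 0], [-0.0005, -0.001, 0.01, 0, 0, 0], [-0.0005, -0.001, 0.012, 0, 0, 0], [-0.0005, -0.001, 0.014, 0, 0, 0], [-0.0005, -0.001, 0.015, 0, 0, 0], [-0.0005, -0.001, 0.0155, 0, 0, 0], [-0.0005, -0.001, 0.0155, 0, 0, 0]]}}

```text
clock: 15.2
tool_pos: [0.5558, -0.0357, 0.0849]
eef_rot: [0.594, 0.805, 0.001, 0.001]
contact_force: [-3.2, 1.5, 2.8]
opening: 0.306
```

Run:
```python
from plant import r
from h import *
p=r.snapshot("side"); crop(p,205,100,405,250,4,"pics/k_side.png")
s=r.get_state(); print(s["clock"],s["tool_pos"],s["opening"]*88,s["contact_force"],s["moment"])
d=np.array(s["tool_pos"][:2])-[.5671,-.0734]; print("travel",d@ey,d@ex)
```

```text
15.25 [ 0.55585334 -0.03574852  0.08488685] 26.59918476289003 [-3.82664644  1.20486062  4.17685807] [0.26412814 0.93582415 0.01106999]
travel 0.039295279491201464 4.7249335392607405e-05
```

View pics/k_side.png

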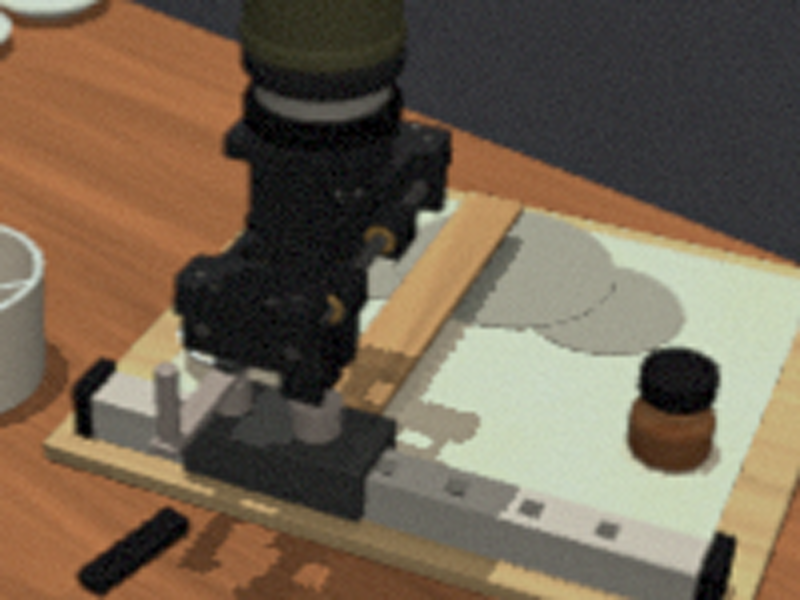

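Emit:
{"fn": "carry_out", "kwargs": {"commands": [[0, 0, 0.0005, 0, 0, 0], [0, 0, 0.001, 0, 0, 0], [0, 0, 0.001, 0, 0, 0], [0, 0, 0.001, 0, 0, 0]]}}

```text
clock: 15.65
tool_pos: [0.556, -0.0362, 0.0848]
eef_rot: [0.594, 0.805, 0.001, 0.001]
contact_force: [-4.5, 0.9, 10.8]
opening: 0.306
```

Run:
```python
from plant import r
from h import *
t=r.snapshot("top"); cv2.imwrite("pics/l_top.png",t["img"])
p=r.snapshot("side"); crop(p,205,100,405,250,4,"pics/l_side.png")
s=r.get_state(); print(s["clock"],s["tool_pos"],s["opening"]*88,s["contact_force"],s["moment"])
d=np.array(s["tool_pos"][:2])-[.5671,-.0734]; print("travel",d@ey,d@ex)
for l in ("lever_post","lever_hinge","knob","water_pot","dish_stack","ink_jar","paint_dish","eraser","ink_stick"):
    for d in r.spot_point(p,l)[:1]:print(l,np.round(d["xyz"],4),round(d["p"],2))
H2=H+.04*ey
for X in (list(H2-.07*ex)+[.122],list(H2+.042*ex)+[.077],list(H2-.07*ex)+[.079]): print((proj(p,X)-[205,100]+.4)*4)
```

```text
15.75 [ 0.55597985 -0.03616192  0.08476678] 26.928353106008885 [-5.22443548  1.58467777 11.73713164] [0.14155704 1.33015568 0.03467105]
travel 0.03886296554722348 4.9625731425633405e-05
lever_post [ 0.4754 -0.0072  0.1019] 0.63
lever_hinge [0.5418 0.0155 0.0726] 0.78
knob [ 0.557  -0.0365  0.0852] 0.54
water_pot [0.3358 0.2997 0.0013] 0.86
dish_stack [ 6.481e-01 -3.421e-01  2.000e-04] 0.81
ink_jar [ 0.7099 -0.1623  0.0128] 0.73
eraser [ 0.514  -0.1797 -0.0025] 0.71
ink_stick [ 4.626e-01  3.300e-03 -3.000e-04] 0.8
[164.70655338 367.61948716]
[263.92857849 325.37712696]
[168.17205709 436.8373007 ]
```

View pics/l_side.png

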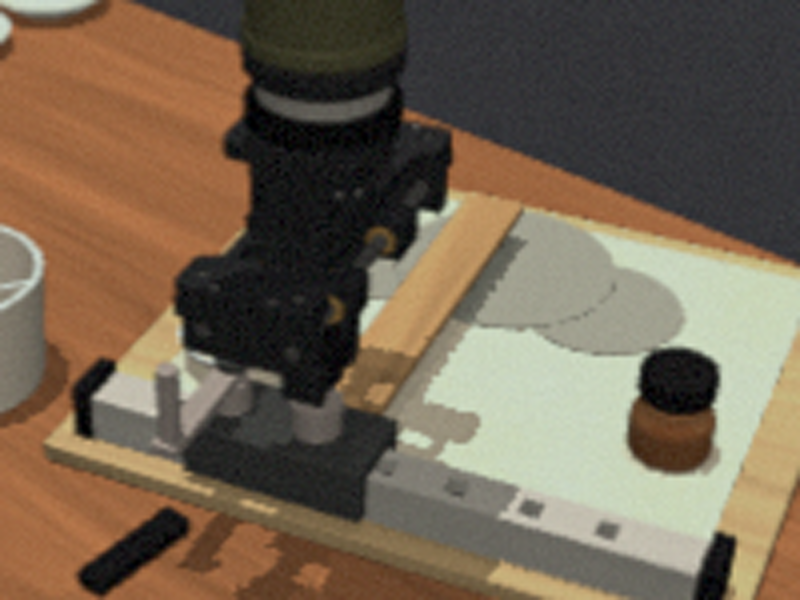

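View pics/l_top.png

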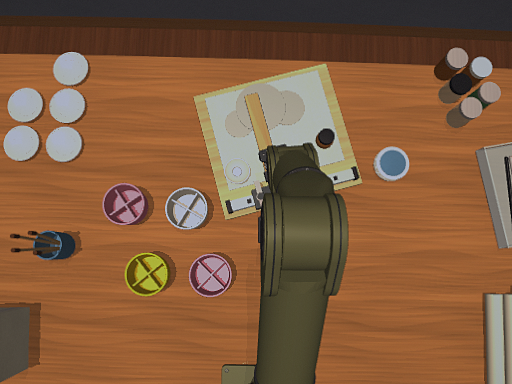

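Run:
```python
from plant import r
print(r.finish_job())
s=r.get_state(); print(s["clock"],s["tool_pos"],s["opening"]*88,s["contact_force"])
```

```text
the job is handed in; nothing more can be done
None
the job is handed in; nothing more can be done
```

The job is done and handed in at about 16 s of the 45 s allowed. I gripped the lever's post and swung the lever round to square. Then I gripped the knob at 40 N, lifted the plunger about 14.6 mm, and slid the sleeve one hole (+y) towards the white water pot. I lowered the pin there and kept hold of the knob.

**Pin:** The tool came back to the height it had with the pin down at the start (0.0848 against 0.0849 m). A 1 mm commanded push added about 8 N with only about 0.1 mm of movement, so the pin is on its bottom stop.

**Travel:** The tool moved 38.9 mm, which fits the 40 mm pitch with its 1.5 mm play.

**Lever:** The arm's position put it at about 90°, and the post's top showed within about 2 crop pixels of the square position I worked out.

**Surroundings:**
- The dish stack, ink jar, eraser and ink stick were found within about 6 mm of their first readings, which is about the detector's own scatter.
- The paint dish was not reported in the last check, because the gripper partly hid it, but it looks in place in the top picture.
- The last "water_pot" detection was one of the look-alikes. The real pot also looks unmoved in the pictures.

**Other readings:** Before handing in, there was about 5 N sideways and 12 N downward on the tool. No check was possible after the hand-in.

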